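# Strip the spindle stack into the parts dishes

## Robot

A 6-joint arm with a two-finger parallel gripper is mounted at the origin on a cart in front of the work surface, level with it; the furniture and walls round the work are solid. World frame = base frame: x ahead of the robot, y to its left, z up, the work surface at z = 0. Lengths are in m, angles in rad, forces in N, time in s.
With the tool pointing down it reaches from about 0.325 to 0.85 m from the base axis. Payload 15.5 kg.
Tool frame: the origin (TCP) lies midway between the tips of the shut fingers; the grasp point (between the pads) lies 19 mm behind it; z points along the fingers, y is the line along which they close (so a half turn about z gives the same grasp; the last joint's range is limited). The gripper opens to 91 mm and grips with 3 to 60 N. Pads are 32 mm wide; open, the fingers measure 118 mm over their backs; the gripper's body (76 mm by 178 mm) begins 60 mm behind the grasp point.
Start: joints at [-1.427, 0.494, 1.345, -0, 1.302, -0.096], TCP at [0.148, -0.607, 0.214] pointing down, gripper open.
Joint ranges: [-2.91, 2.91], [-0.82, 2.16], [0.22, 2.67], [-1.22, 4.37], [0.12, 2.79], [-3.08, 3.08]. Speed limits (rad/s): [1.89, 1.89, 2.57, 3.01, 3.01, 3.01].

## Interface

Orientations are given as a rotation vector (axis times angle).
In Python, from workcell import manip gives the robot as it stands. The module is installed in compiled form; this text tells all that it offers.
- The arm moves only by the shell command python3 -m jog 'ROWS' [FORCE]. ROWS is JSON, a list that holds one entry, the list of rows, each a list of 7 numbers: the turn, a rotation vector about the tool's x, y, z in rad, then the shift along the tool's x, y, z in mm, then the closure in counts, from 0 (fully open) to 255 (shut). A call has 1 to 8 rows; each row shifts and turns the commanded pose from where the row before left it, along the tool's axes as they then stand; what a row does not reach is not made up. A row lasts 1/8 s, in which the tool goes at most 62.5 mm and 10.7 degrees, less where a joint would pass 70% of its speed; a pose out of reach is approached as far as the arm can. A call is refused whole if a number of a shift passes 62.5 or a number of a turn 0.188, either way. A call with a gripper value outside its range is refused whole. The fingers move at their own pace and stop on an object; FORCE is the grip in N (left out, the last holds). Time passes only in rows, so rows that do not move let the fingers close. It gives the time, the measured TCP pose, the force, the opening and the grip force at its end, in the units of the state.
- manip.get_obs(): the state, without advancing time (a new reading comes with each control period).
- manip.get_image(name): name is "scene" or "top" or "wrist"; returns (picture, depth): 480x640x3 uint8, blue, green, red; 480x640 float32, m along the optical axis (not along the pixel's ray), 0 where there is no reading.
- manip.camera_model(name): a dict with "fx", "fy", "cx", "cy" (pixels), "dist_coeffs" ([k1, k2, p1, p2, k3] as OpenCV has them; the pictures are not rectified), "R" (3x3) and "t" (3): a world point X has camera coordinates R X + t. Camera axes: x right, y down, z forward; pixel columns grow to the right and rows downward; lengths in m; the calibration is good to about 2 mm. A picture is of the moment at which its call begins: read the wrist's pose just before it. camera_model takes no time and is no camera call; for the wrist camera it gives the pose at the moment of the call.
- manip.hand_in(): hands the job in; it is judged then, once.
The state is a dict: "time_s": time; "q": joint angles; "qd": joint speeds; "effort": joint torques, N m; "tool_pos": TCP position; "eef_rot": TCP orientation; "ft_force": force on the tool from outside, world axes, zero at the start; "moment": the same for the moment, N m; "opening": opening from 0.0 (shut) to 1.0 (fully open); "grasp_force": force on a finger pad.
Only numpy, scipy, OpenCV 4.12 (cv2) and the standard library are available. Lean on these libraries where they do the work, as an engineer would, in place of code of your own. Each camera call takes 0.05 s, during which the arm holds its last target. There are 200 camera calls.

## Task

Strip the stack of parts off the spindle stand from the top down, one part at a time, and lay each flat in its own dish before taking the next: the black cap nut in the white dish, the brass spacer in the green dish, the ball bearing in the yellow dish and the red pulley in the blue dish. Leave the grease tin standing where it is.

Things in the scene. Friction and masses are not known exactly. Their poses are not given: they have to be found in the camera images.
- cap_nut: Black knurled cap nut with a small bright spot in the middle of its top, top of the stack, 30 mm in diameter and 20 mm tall, round, loose, weighing 42 to 84 g. Origin at the centre of its underside; z is its own axis, up. At the start its underside is 70 mm above the bench. Closed on top; a blind bore of 16 mm diameter, 8 mm deep, in its underside sits loosely over the last 6 mm of the post.
- spacer: Brass spacer ring, second from the top, 42 mm in diameter and 18 mm tall, round, loose, weighing 84 to 168 g. Origin at the centre of its underside; z is its own axis, up. At the start its underside is 52 mm above the bench. 16 mm bore right through, loose on the post.
- bearing: Ball bearing, bright steel rings with a black shield between (in the stack only the bright outer ring shows), third from the top, 54 mm in diameter and 16 mm tall, round, loose, weighing 98 to 196 g. Origin at the centre of its underside; z is its own axis, up. At the start its underside is 36 mm above the bench. 16 mm bore right through, loose on the post.
- pulley: Red pulley with small metal teeth round its edge, bottom of the stack, 66 mm in diameter and 16 mm tall, round, loose, weighing 154 to 308 g. Origin at the centre of its underside; z is its own axis, up. At the start its underside is 20 mm above the bench. 16 mm bore right through, loose on the post.
- stand: Spindle stand, fixed to the bench: grey square foot plate 90 x 90 x 8 mm, on it a round pedestal 34 mm in diameter whose top, 20 mm above the bench, carries the stack; from there a plain upright steel post 10 mm in diameter rises to 76 mm above the bench, so the ring parts must be lifted straight up until clear of it (at most 56 mm). With the whole stack on, it stands 90 mm tall. Origin at the centre of its underside, on the bench (z = 0); the post is on its z axis.
- white_dish: White plastic parts dish for the cap nut, round and shallow, fixed to the bench: inside diameter 58 mm, outside 64 mm, floor 2 mm above the bench, rim 5 mm above the bench. Origin at the centre of its underside, on the bench (z = 0); z up.
- green_dish: Green plastic parts dish for the spacer, round and shallow, fixed to the bench: inside diameter 70 mm, outside 76 mm, floor 2 mm above the bench, rim 5 mm above the bench. Origin at the centre of its underside, on the bench (z = 0); z up.
- yellow_dish: Yellow plastic parts dish for the bearing, round and shallow, fixed to the bench: inside diameter 82 mm, outside 88 mm, floor 2 mm above the bench, rim 5 mm above the bench. Origin at the centre of its underside, on the bench (z = 0); z up.
- blue_dish: Blue plastic parts dish for the pulley, round and shallow, fixed to the bench: inside diameter 94 mm, outside 100 mm, floor 2 mm above the bench, rim 5 mm above the bench. Origin at the centre of its underside, on the bench (z = 0); z up.
- grease_tin: Grey tin of grease with a green label, 67 mm in diameter and 91 mm tall, loose, standing upright at the back of the work; to be left alone. Origin at the centre of its underside; z up.

How it is judged:
On the way, in this order (a step that is already met when the one before it is completed fails the run):
1. the black cap nut lies flat in the white dish, let go (horizontal distance between cap_nut and white_dish below 0.015 m and z of cap_nut in the frame of white_dish below 0.006 m and angle between cap_nut's own z axis and vertical below 0.12 rad and contact force between cap_nut and the fingers below 0.1 N and linear speed of cap_nut below 0.03 m/s), for 0.2 s.
2. the brass spacer lies flat in the green dish, let go (horizontal distance between spacer and green_dish below 0.015 m and z of spacer in the frame of green_dish below 0.006 m and angle between spacer's own z axis and vertical below 0.12 rad and contact force between spacer and the fingers below 0.1 N and linear speed of spacer below 0.03 m/s), for 0.2 s.
3. the ball bearing lies flat in the yellow dish, let go (horizontal distance between bearing and yellow_dish below 0.015 m and z of bearing in the frame of yellow_dish below 0.006 m and angle between bearing's own z axis and vertical below 0.12 rad and contact force between bearing and the fingers below 0.1 N and linear speed of bearing below 0.03 m/s), for 0.2 s.
4. the red pulley lies flat in the blue dish, let go (horizontal distance between pulley and blue_dish below 0.015 m and z of pulley in the frame of blue_dish below 0.006 m and angle between pulley's own z axis and vertical below 0.12 rad and contact force between pulley and the fingers below 0.1 N and linear speed of pulley below 0.03 m/s), for 0.2 s.
At the end, for the whole second after the job is handed in: Each part lies flat on the floor of its own dish: its centre within 15 mm of the dish's centre, its underside less than 6 mm above the dish's underside, tilted by less than 0.12 rad, released and at rest (cap nut: white, spacer: green, bearing: yellow, pulley: blue) (all of step 1 and all of step 2 and all of step 3 and all of step 4); the robot touches nothing.
It fails at once if the grease tin is moved by more than 25 mm or tipped (distance of grease_tin from where it was at the start of the episode above 0.025 m or angle between grease_tin's own z axis and vertical above 0.3 rad).
It also fails if it takes over 128 s, if anything falls off the work surface, if the arm or the gripper's body presses on something with over 40 N, if the wrist force passes 120 N, or if a joint passes its speed limit or range.

## Working session

There is one attempt and no reset: what is moved stays moved. The work goes in short steps, Python scripts to look and compute and a shell command to move; the robot and the scene stay as the last step left them, time stands still between calls to the robot, and variables do not carry over. Pictures are saved under pics/ and viewed, at most 14 in all, crops included, and the job is handed in when it is done.

```bash
mkdir -p pics
cat > h.py <<'E'
import numpy as np, cv2
from workcell import manip
from scipy.spatial.transform import Rotation as R
def grab(n,save=None):
    m=manip.camera_model(n); im,d=manip.get_image(n)
    if save: cv2.imwrite('pics/'+save,im)
    return m,im,d
def ray(m,uv,z):
    K=np.array([[m['fx'],0,m['cx']],[0,m['fy'],m['cy']],[0,0,1]])
    p=cv2.undistortPoints(np.array(uv,float).reshape(-1,1,2),K,np.array(m['dist_coeffs'])).reshape(-1,2)
    Rm=np.array(m['R']);t=np.array(m['t']);c=-Rm.T@t
    d=np.c_[p,np.ones(len(p))]@Rm
    return c+d*((z-c[2])/d[:,2])[:,None]
E
python3 - <<'E'
from h import *
a=grab('top','top1.png');b=grab('scene','scene1.png')
for m in (a[0],b[0]): print(-np.array(m['R']).T@np.array(m['t']))
o=manip.get_obs();print(o)
print(R.from_rotvec(o['eef_rot']).as_matrix().round(3))
E
```

```text
[4.85424883e-01 9.93859375e-06 1.21211839e+00]
[0.08692054 1.02202163 0.90379186]
{'time_s': 0.1, 'q': array([-1.42747765e+00,  4.94124319e-01,  1.34605714e+00,  3.67960419e-06,
        1.30252242e+00, -9.55036448e-02]), 'qd': array([-0.00098603, -0.00119041, -0.00303961,  0.00017674,  0.00172865,
        0.00073016]), 'effort': array([ 2.22512877e-03, -8.80236554e+01, -3.82545197e+01,  7.06788059e-02,
        4.82649927e-02, -4.70088685e-05]), 'tool_pos': array([ 0.1478018 , -0.6069179 ,  0.21339994]), 'eef_rot': array([-3.11811833e+00, -3.74116464e-01,  3.61433515e-05]), 'ft_force': array([0.08445034, 0.09845674, 0.50512864]), 'moment': array([ 0.01206622, -0.02862944, -0.04306132]), 'grasp_force': 0.0, 'opening': 1.0012377000825727}
[[ 0.972  0.237 -0.   ]
 [ 0.237 -0.972  0.001]
 [ 0.    -0.001 -1.   ]]
```

View pics/top1.png

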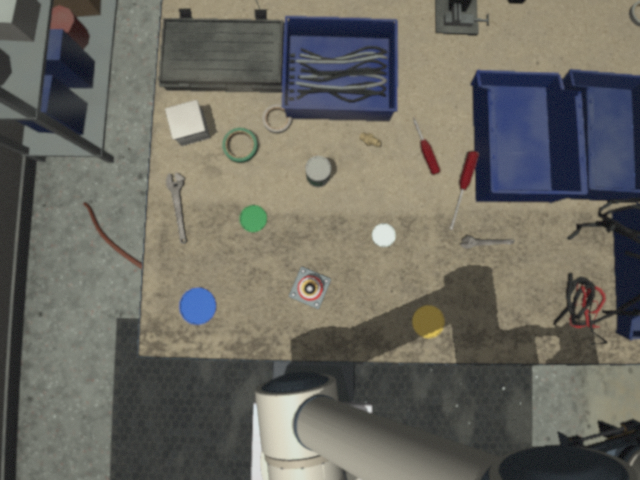

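View pics/scene1.png

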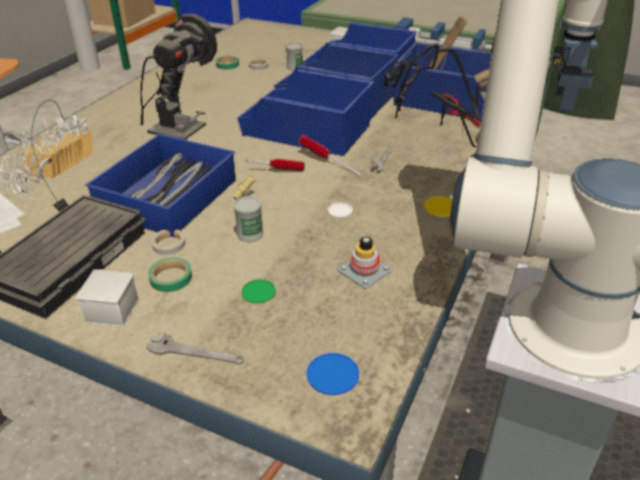

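The top view shows the stack at about (310,288), the white dish at (384,235), green at (253,218), yellow at (429,322), blue at (198,306) and the tin at (319,170). The scene view agrees with this layout.

```bash
cat > meas.py <<'E'
from h import *
m,im,d=grab('top')
hsv=cv2.cvtColor(im,cv2.COLOR_BGR2HSV)
def blob(mask,near,r=30):
    k=np.zeros(mask.shape,np.uint8);cv2.circle(k,near,r,255,-1)
    n,l,s,c=cv2.connectedComponentsWithStats(mask&k)
    i=1+np.argmax(s[1:,4]);
    cs,_=cv2.findContours((l==i).astype(np.uint8),cv2.RETR_EXTERNAL,cv2.CHAIN_APPROX_NONE)
    return max(cs,key=len)[:,0].astype(float)
def rep(n,c,z):
    p=ray(m,c,z)[:,:2].astype(np.float32);ell=cv2.fitEllipse(p*1000)
    print(n,np.round(ell[0],1),'diam',np.round(ell[1],1),'r',round(np.hypot(*ell[0]),0))
rep('white',blob(cv2.inRange(hsv,(0,0,190),(180,60,255)),(384,235)),.005)
rep('green',blob(cv2.inRange(hsv,(45,100,50),(85,255,255)),(253,218)),.005)
rep('yellow',blob(cv2.inRange(hsv,(15,170,60),(35,255,255)),(429,322)),.005)
rep('blue',blob(cv2.inRange(hsv,(100,120,60),(125,255,255)),(198,306)),.005)
rep('nut',blob(cv2.inRange(hsv,(0,0,0),(180,255,70)),(310,288),12),.085)
rep('pulley',blob(cv2.inRange(hsv,(0,110,60),(8,255,255))|cv2.inRange(hsv,(170,110,60),(180,255,255)),(310,288)),.036)
print('tin',ray(m,[(319,164)],.091),'stack depth',d[288,310])
cv2.imwrite('pics/stk.png',cv2.resize(im[258:318,275:350],None,fx=8,fy=8,interpolation=cv2.INTER_NEAREST))
E
python3 meas.py
```

```text
white [ 609.5 -183.3] diam [59.2 61.4] r 636.0
green [646.2 176.3] diam [67.4 67.8] r 670.0Traceback (most recent call last):
  File "meas.py", line 15, in <module>
    rep('yellow',blob(cv2.inRange(hsv,(15,170,60),(35,255,255)),(429,322)),.005)
                 ~~~~^^^^^^^^^^^^^^^^^^^^^^^^^^^^^^^^^^^^^^^^^^^^^^^^^^^^^
  File "meas.py", line 7, in blob
    i=1+np.argmax(s[1:,4]);
        ~~~~~~~~~^^^^^^^^^
    return _wrapfunc(a, 'argmax', axis=axis, out=out, **kwds)
    return bound(*args, **kwds)
ValueError: attempt to get argmax of an empty sequence
```

```bash
python3 - <<'E'
import cv2;im=cv2.imread('pics/top1.png');h=cv2.cvtColor(im,cv2.COLOR_BGR2HSV)
print(h[322,425:435:3],h[312,425],h[345,425],h[322,400],h[288,296:326:2].tolist())
E
sed -i 's/(15,170,60),(35/(15,120,40),(35/' meas.py; python3 meas.py
```

```text
[[ 23 144 122]
 [ 22 150 119]
 [ 23 144 122]
 [ 23 145 121]] [ 22 138 124] [ 20  54 146] [25 42 79] [[12, 17, 152], [3, 95, 188], [14, 48, 213], [22, 100, 211], [24, 102, 128], [30, 7, 105], [30, 5, 189], [30, 6, 200], [30, 4, 115], [19, 85, 72], [22, 110, 155], [18, 36, 155], [3, 70, 157], [1, 118, 140], [75, 8, 134]]
white [ 609.5 -183.5] diam [59.  61.1] r 636.0
green [646.3 176.4] diam [67.5 67.8] r 670.0
yellow [ 375.8 -308. ] diam [84.  84.7] r 486.0
blue [403.8 318.6] diam [93.4 94.4] r 514.0
nut [459.1  17.9] diam [19.7 27.7] r 459.0
pulley [474.7  22.8] diam [74.5 93. ] r 475.0
tin [[ 0.78043076 -0.00165447  0.091     ]] stack depth 1.1123557
```

View pics/stk.png

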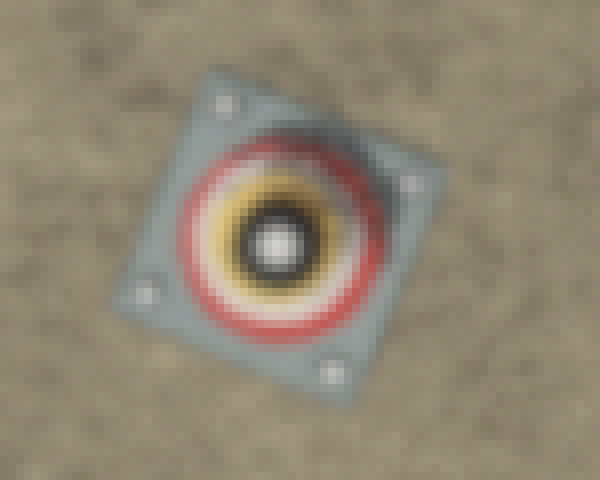

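Run:
```python
from h import *
m,im,d=grab('top');
h=cv2.cvtColor(im,cv2.COLOR_BGR2HSV)[258:318,275:350].astype(float)
# spot: bright low-sat pixels within nut
ys,xs=np.nonzero(np.hypot(*(np.mgrid[258:318,275:350]-np.array([288,309.5])[:,None,None]))<3.5)
w=np.clip(h[ys,xs,2]-120,0,None);u=(w@xs/w.sum()+275,w@ys/w.sum()+258);print(u,ray(m,[u],.09))
w=manip.camera_model('wrist');o=manip.get_obs();T=R.from_rotvec(o['eef_rot'])
c=-w['R'].T@w['t'];print('cam in tool',T.inv().apply(c-o['tool_pos']),(T.inv().as_matrix()@w['R'].T).round(3),w['fx'])
```

```text
(np.float64(309.1375), np.float64(288.3192307692308)) [[0.45983543 0.01561806 0.09      ]]
cam in tool [ 0.07427892 -0.00026951 -0.17115728] [[-0.001 -0.966 -0.26 ]
 [ 1.    -0.001  0.   ]
 [-0.001 -0.26   0.966]] 427.93422828594686
```

The crop shows the nut's bright spot at the centre of concentric rings (full-image pixel about (309.1,288.3)), which puts the stack at about (0.460, 0.016). I'll square the tool to the world axes and move over the stack.

```bash
python3 -m jog '[[[0,0,0.12,0,0,0,0],[0,0,0.119,0,0,0,0],[0,0,0,25,-50,0,0],[0,0,0,25,-50,0,0],[0,0,0,25,-50,0,0],[0,0,0,25,-50,0,0],[0,0,0,25,-50,0,0],[0,0,0,25,-50,0,0]]]' 25
python3 -m jog '[[[0,0,0,27,-54,0,0],[0,0,0,27,-54,0,0],[0,0,0,27,-54,0,0],[0,0,0,27,-54,0,0],[0,0,0,27,-54,0,0],[0,0,0,20,-45,0,0],[0,0,0,0,0,0,0],[0,0,0,0,0,0,0]]]'
```

```text
time_s: 1.25
tool_pos: [0.2984, -0.3057, 0.214]
eef_rot: [3.141, -0.001, 0.001]
ft_force: [1.3, -1.4, 0.7]
opening: 1.001
grasp_force: 0.0
time_s: 2.25
tool_pos: [0.4527, 0.0075, 0.2138]
eef_rot: [3.141, 0.001, -0.001]
ft_force: [-0.3, -0.4, 0.8]
opening: 0.996
grasp_force: 0.0
```

Run:
```python
from h import *
o=manip.get_obs();m,im,d=grab('wrist','w1.png')
print(o['tool_pos'],m['dist_coeffs'],d[230:250,310:330].mean())
```

```text
[0.45267303 0.00753814 0.21381634] [-0.0991243  0.         0.         0.         0.       ] 0.37386903
```

View pics/w1.png

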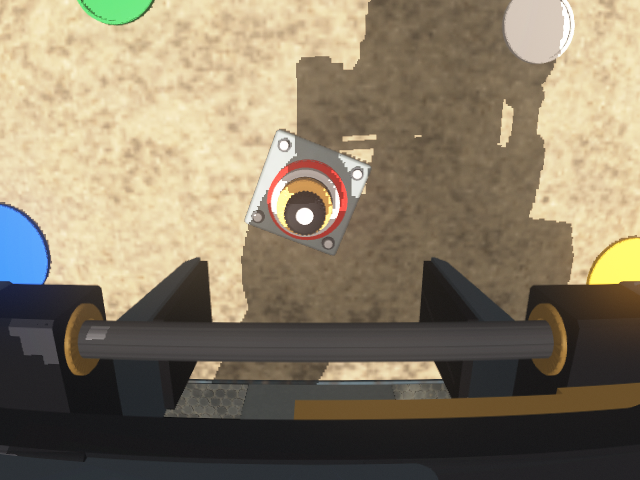

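The wrist view shows the nut's spot at (305,216) and the plate screws at (284,145), (358,174), (257,217) and (328,244). The fingers straddle the lower part of the view.

Run:
```python
from h import *
m=manip.camera_model('wrist');im=cv2.imread('pics/w1.png');h=cv2.cvtColor(im,cv2.COLOR_BGR2HSV)
k=np.zeros(h.shape[:2],np.uint8);cv2.circle(k,(305,216),15,255,-1)
ys,xs=np.nonzero(cv2.inRange(h,(0,0,200),(180,80,255))&k)
print('spot',xs.mean(),ys.mean(),ray(m,[(xs.mean(),ys.mean())],.09))
print('screws',ray(m,[(284,145),(358,174),(257,217),(328,244)],.010).mean(0))
c=np.zeros_like(k);cv2.circle(c,(308,200),55,255,-1)
r=(cv2.inRange(h,(0,130,60),(8,255,255))|cv2.inRange(h,(172,130,60),(180,255,255)))&c
p=np.argwhere(r)[:,::-1];hull=cv2.convexHull(p.astype(np.int32))[:,0].astype(float)
q=ray(m,hull,.036)[:,:2]*1000;print('pulley',cv2.minEnclosingCircle(q.astype(np.float32)))
```

```text
spot 304.1914893617021 215.82978723404256 [[0.46080053 0.01518494 0.09      ]]
screws [0.46110917 0.01489106 0.01      ]
pulley ((461.88201904296875, 14.439289093017578), 33.67658233642578)
```

Three independent estimates agree on (0.461, 0.015). I'll descend, with the tips about 5 mm above the nut's underside, and grip.

```bash
python3 -m jog '[[[0,0,0,8.3,-7.5,30,0],[0,0,0,0,0,40,0],[0,0,0,0,0,40,60],[0,0,0,0,0,20,60],[0,0,0,0,0,9,60],[0,0,0,0,0,0,60],[0,0,0,0,0,0,60]]]' 25
```

```text
time_s: 3.18
tool_pos: [0.4617, 0.0149, 0.0757]
eef_rot: [3.141, -0.001, 0.002]
ft_force: [-0.3, -0.2, 0.5]
opening: 0.763
grasp_force: 0.0
```

```bash
python3 -m jog '[[[0,0,0,0,0,0,255],[0,0,0,0,0,0,255],[0,0,0,0,0,0,255],[0,0,0,0,0,0,255],[0,0,0,0,0,0,255],[0,0,0,0,0,0,255]]]' 25
```

```text
time_s: 3.92
tool_pos: [0.4613, 0.0152, 0.0749]
eef_rot: [-3.142, 0.0, 0.0]
ft_force: [0.4, 0.1, 2.5]
opening: 0.321
grasp_force: 25.0
```

```bash
python3 -m jog '[[[0,0,0,0,0,-20,255],[0,0,0,0,0,-30,255],[0,0,0,29,39,0,255],[0,0,0,30,40,0,255],[0,0,0,30,40,0,255],[0,0,0,30,40,0,255],[0,0,0,29.2,39.6,0,255],[0,0,0,0,0,0,255]]]'
python3 -m jog '[[[0,0,0,0,0,40,255],[0,0,0,0,0,40,255],[0,0,0,0,0,20,255],[0,0,0,0,0,0,255],[0,0,0,0,0,0,255]]]'
```

```text
time_s: 4.92
tool_pos: [0.611, -0.1863, 0.1244]
eef_rot: [3.141, -0.004, 0.002]
ft_force: [-1.0, 0.2, -0.6]
opening: 0.32
grasp_force: 25.0
time_s: 5.55
tool_pos: [0.6097, -0.1833, 0.0258]
eef_rot: [3.141, 0.0, 0.001]
ft_force: [0.5, 0.2, 0.2]
opening: 0.321
grasp_force: 25.0
```

```bash
python3 -m jog '[[[0,0,0,0,0,10,255],[0,0,0,0,0,5,255],[0,0,0,0,0,3,255],[0,0,0,0,0,0,255],[0,0,0,0,0,0,255]]]'
```

```text
time_s: 6.18
tool_pos: [0.6095, -0.1835, 0.0069]
eef_rot: [3.142, -0.0, 0.0]
ft_force: [0.4, -0.3, -0.7]
opening: 0.322
grasp_force: 25.0
```

```bash
python3 -m jog '[[[0,0,0,0,0,0,120],[0,0,0,0,0,0,120],[0,0,0,0,0,0,120],[0,0,0,0,0,-20,60],[0,0,0,0,0,-40,60],[0,0,0,0,0,-50,60],[0,0,0,0,0,-50,60],[0,0,0,-30,0,-40,0]]]'
python3 - <<'E'
from h import *
import time
o=manip.get_obs();m,im,d=grab('wrist','w2.png');print(o['tool_pos'],o['opening'])
E
```

```text
time_s: 7.18
tool_pos: [0.5805, -0.1837, 0.209]
eef_rot: [3.141, 0.001, 0.004]
ft_force: [-0.4, -1.0, 0.2]
opening: 0.843
grasp_force: 0.0
[ 0.58052381 -0.18366986  0.20901492] 0.8432057659037788
```

View pics/w2.png

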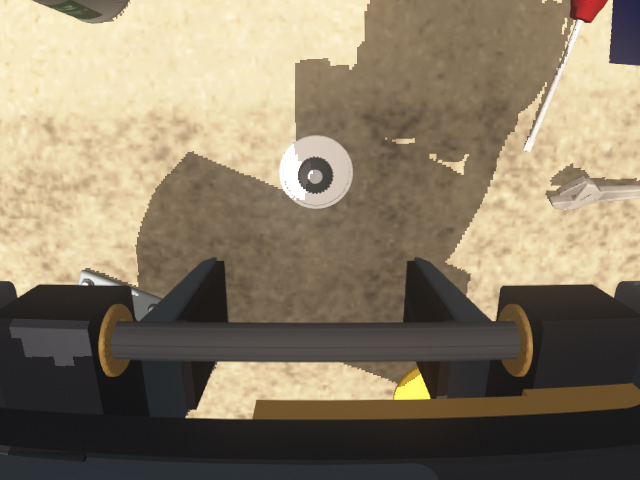

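The nut sits flat and centred in the white dish at (316,172). Next is the spacer.

```bash
python3 -m jog '[[[0,0,0,-24,-40,0,0],[0,0,0,-24,-40,0,0],[0,0,0,-24,-40,0,0],[0,0,0,-24,-40,0,0],[0,0,0,-23,-39,20,0],[0,0,0,0,0,30,0],[0,0,0,0,0,0,0],[0,0,0,0,0,0,0]]]'
```

```text
time_s: 8.22
tool_pos: [0.4611, 0.0152, 0.1577]
eef_rot: [3.141, -0.001, 0.001]
ft_force: [-0.1, 0.0, 0.1]
opening: 1.003
grasp_force: 0.0
```

Run:
```python
from h import *
o=manip.get_obs();m,im,d=grab('wrist');print(o['tool_pos'],o['opening'])
Y,X=np.mgrid[0:480,0:640]
P=ray(m,np.c_[X.ravel(),Y.ravel()],0.);c=-m['R'].T@m['t']
dep=d.ravel();z=(P-c)@m['R'][2]
W=c+(P-c)*(dep/z)[:,None]
for lo,hi in ((.066,.073),(.048,.055),(.073,.078)):
    s=W[(abs(W[:,2]-(lo+hi)/2)<(hi-lo)/2)&(np.hypot(W[:,0]-.461,W[:,1]-.015)<.04)]
    print(lo,len(s),(s.min(0)*1000).round(1) if len(s) else'', (s.max(0)*1000).round(1) if len(s) else '')
```

```text
[0.46111558 0.01520934 0.15767826] 1.0033152963120706
0.066 3029 [441.6  -4.6  66. ] [483.6  37.3  73. ]
0.048 1448 [435.7 -11.2  48. ] [489.7  42.6  55. ]
0.073 185 [457.3  10.8  73. ] [466.8  20.1  78. ]
```

Depth confirms the spacer at (0.4626, 0.0163), 42 mm across, with its top at 70 mm. I'll descend and grip.

```bash
python3 -m jog '[[[0,0,0,1,0,30,0],[0,0,0,0,0,40,0],[0,0,0,0,0,20,60],[0,0,0,0,0,10.5,60],[0,0,0,0,0,0,60],[0,0,0,0,0,0,60]]]' 30
python3 -m jog '[[[0,0,0,0,0,0,255],[0,0,0,0,0,0,255],[0,0,0,0,0,0,255],[0,0,0,0,0,0,255],[0,0,0,0,0,0,255]]]' 30
```

```text
time_s: 9.02
tool_pos: [0.4621, 0.0154, 0.0573]
eef_rot: [3.141, -0.001, 0.002]
ft_force: [0.4, -0.3, 0.4]
opening: 0.763
grasp_force: 0.0
time_s: 9.65
tool_pos: [0.4616, 0.0156, 0.0566]
eef_rot: [3.142, -0.0, 0.0]
ft_force: [-1.5, -1.0, 5.2]
opening: 0.459
grasp_force: 30.0
```

```bash
python3 -m jog '[[[0,0,0,0,0,-15,255],[0,0,0,0,0,-25,255],[0,0,0,0,0,-15,255],[0,0,0,0,0,0,255],[0,0,0,0,0,0,255]]]'
python3 -m jog '[[[0,0,0,37,-32,0,255],[0,0,0,37,-32,0,255],[0,0,0,37,-32,0,255],[0,0,0,37,-32,0,255],[0,0,0,36.5,-32.5,0,255],[0,0,0,0,0,20,255],[0,0,0,0,0,30,255],[0,0,0,0,0,30,255]]]'
```

```text
time_s: 10.28
tool_pos: [0.4611, 0.0156, 0.1108]
eef_rot: [-3.142, 0.0, 0.001]
ft_force: [-0.4, -0.2, -1.5]
opening: 0.456
grasp_force: 30.0
time_s: 11.28
tool_pos: [0.6453, 0.176, 0.0291]
eef_rot: [3.141, -0.0, -0.003]
ft_force: [0.2, 0.8, -0.8]
opening: 0.462
grasp_force: 30.0
```

```bash
python3 -m jog '[[[0,0,0,0,0,0,255],[0,0,0,0,0,12,255],[0,0,0,0,0,6,255],[0,0,0,0,0,0,255],[0,0,0,0,0,0,255]]]'
```

```text
time_s: 11.9
tool_pos: [0.6463, 0.1761, 0.014]
eef_rot: [-3.141, 0.0, -0.001]
ft_force: [0.4, -0.1, -0.8]
opening: 0.456
grasp_force: 30.0
```

```bash
python3 -m jog '[[[0,0,0,0,0,4,255],[0,0,0,0,0,2.8,255],[0,0,0,0,0,0,255],[0,0,0,0,0,0,255]]]'
```

```text
time_s: 12.4
tool_pos: [0.646, 0.176, 0.0066]
eef_rot: [-3.142, 0.0, 0.0]
ft_force: [-1.2, -0.9, 1.8]
opening: 0.459
grasp_force: 30.0
```

```bash
python3 -m jog '[[[0,0,0,0,0,0,100],[0,0,0,0,0,0,60],[0,0,0,0,0,0,60],[0,0,0,0,0,-20,60],[0,0,0,0,0,-40,60],[0,0,0,0,0,-50,30],[0,0,0,-10,0,-40,0],[0,0,0,-20,0,-20,0]]]'
python3 - <<'E'
from h import *
o=manip.get_obs();m,im,d=grab('wrist','w3.png');print(o['tool_pos'],o['opening'])
E
```

```text
time_s: 13.4
tool_pos: [0.6171, 0.1762, 0.1806]
eef_rot: [-3.141, 0.001, -0.008]
ft_force: [-0.8, 0.6, -1.0]
opening: 1.002
grasp_force: 0.0
[0.617069   0.17619671 0.18063065] 1.0021187296562866
```

View pics/w3.png

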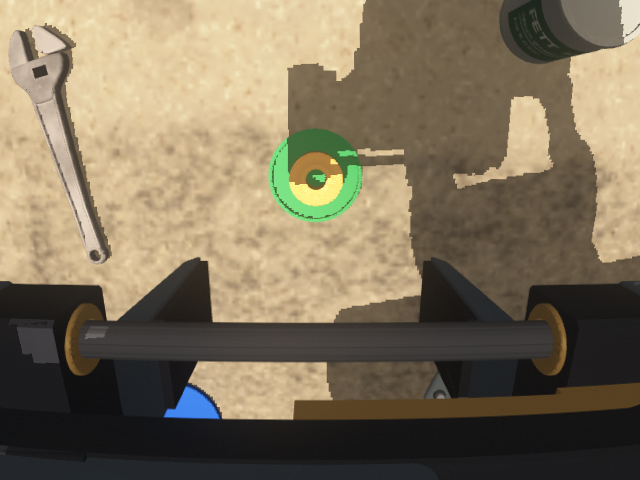

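The spacer is flat and centred in the green dish at (316,178). Back to the stack for the bearing.

```bash
python3 -m jog '[[[0,0,0,-31,32,0,0],[0,0,0,-31,32,0,0],[0,0,0,-31,32,0,0],[0,0,0,-31,32,0,0],[0,0,0,-30,32.5,10,0],[0,0,0,0,0,20,0],[0,0,0,0,0,0,0],[0,0,0,0,0,0,0]]]'
cat > dep.py <<'E'
import sys
from h import *
o=manip.get_obs();m,im,d=grab('wrist');print(o['tool_pos'],o['opening'])
Y,X=np.mgrid[0:480,0:640]
P=ray(m,np.c_[X.ravel(),Y.ravel()],0.);c=-m['R'].T@m['t']
W=c+(P-c)*(d.ravel()/((P-c)@m['R'][2]))[:,None]
for z in map(float,sys.argv[1:]):
    s=1000*W[(abs(W[:,2]-z)<.003)&(np.hypot(W[:,0]-.462,W[:,1]-.0155)<.045)]
    print(z,len(s),'centre',((s.min(0)+s.max(0))/2).round(1),'size',np.ptp(s,axis=0).round(1))
E
python3 dep.py .052 .036 .076
```

```text
time_s: 14.45
tool_pos: [0.4627, 0.0157, 0.1475]
eef_rot: [3.142, 0.0, 0.002]
ft_force: [0.5, -1.0, 0.1]
opening: 1.003
grasp_force: 0.0
[0.46268324 0.01573877 0.14750081] 1.0027347603480683
0.052 4831 centre [462.4  16.   51.9] size [53.9 54.   5.8]
0.036 1635 centre [461.1  14.8  36.2] size [66.4 65.9  5.6]
0.076 191 centre [461.9  15.7  75.5] size [8.9 9.6 5. ]
```

```bash
python3 -m jog '[[[0,0,0,0,0,40,0],[0,0,0,0,0,40,0],[0,0,0,0,0,20,30],[0,0,0,0,0,6,30],[0,0,0,0,0,0,30],[0,0,0,0,0,0,30]]]' 35
python3 -m jog '[[[0,0,0,0,0,0,255],[0,0,0,0,0,0,255],[0,0,0,0,0,0,255],[0,0,0,0,0,0,255],[0,0,0,0,0,0,255]]]' 35
```

```text
time_s: 15.25
tool_pos: [0.4627, 0.0156, 0.0416]
eef_rot: [3.141, -0.0, 0.003]
ft_force: [0.0, -0.6, -0.1]
opening: 0.883
grasp_force: 0.0
time_s: 15.88
tool_pos: [0.4621, 0.0156, 0.0408]
eef_rot: [3.142, -0.0, 0.0]
ft_force: [-0.3, 0.3, 6.6]
opening: 0.587
grasp_force: 35.0
```

```bash
python3 -m jog '[[[0,0,0,0,0,-15,255],[0,0,0,0,0,-25,255],[0,0,0,0,0,-20,255],[0,0,0,0,0,-10,255],[0,0,0,0,0,0,255],[0,0,0,0,0,0,255]]]'
python3 -m jog '[[[0,0,0,-10,40,0,255],[0,0,0,-13,48,0,255],[0,0,0,-13,48,0,255],[0,0,0,-13,48,0,255],[0,0,0,-13,48,0,255],[0,0,0,-13,48,0,255],[0,0,0,-11,43.5,0,255],[0,0,0,0,0,0,255]]]'
```

```text
time_s: 16.62
tool_pos: [0.4616, 0.0156, 0.11]
eef_rot: [-3.142, 0.0, 0.002]
ft_force: [0.1, 0.6, -2.0]
opening: 0.586
grasp_force: 35.0
time_s: 17.62
tool_pos: [0.3752, -0.3105, 0.1098]
eef_rot: [3.141, -0.005, -0.0]
ft_force: [-0.7, -0.4, -1.5]
opening: 0.588
grasp_force: 35.0
```

```bash
python3 -m jog '[[[0,0,0,0,0,35,255],[0,0,0,0,0,35,255],[0,0,0,0,0,20,255],[0,0,0,0,0,0,255],[0,0,0,0,0,6,255],[0,0,0,0,0,0,255],[0,0,0,0,0,0,255]]]'
```

```text
time_s: 18.5
tool_pos: [0.3761, -0.3081, 0.0151]
eef_rot: [3.141, -0.0, 0.001]
ft_force: [-0.2, -0.4, -0.9]
opening: 0.587
grasp_force: 35.0
```

```bash
python3 -m jog '[[[0,0,0,0,0,5,255],[0,0,0,0,0,2.8,255],[0,0,0,0,0,0,255],[0,0,0,0,0,0,255]]]'
```

```text
time_s: 19.0
tool_pos: [0.3759, -0.3079, 0.0068]
eef_rot: [3.142, -0.0, 0.0]
ft_force: [0.2, 0.8, 4.0]
opening: 0.589
grasp_force: 35.0
```

```bash
python3 -m jog '[[[0,0,0,0,0,0,60],[0,0,0,0,0,0,40],[0,0,0,0,0,0,40],[0,0,0,0,0,-20,40],[0,0,0,0,0,-40,40],[0,0,0,0,0,-50,30],[0,0,0,0,0,-40,0],[0,0,0,0,-10,-20,0]]]'
python3 - <<'E'
from h import *
o=manip.get_obs();m,im,d=grab('wrist','w4.png');print(o['tool_pos'],o['opening'])
E
```

```text
time_s: 20.0
tool_pos: [0.3765, -0.2987, 0.179]
eef_rot: [3.139, -0.001, 0.003]
ft_force: [-0.3, -0.5, -1.2]
opening: 1.001
grasp_force: 0.0
[ 0.37645206 -0.29867794  0.17898194] 1.0013119011861804
```

View pics/w4.png

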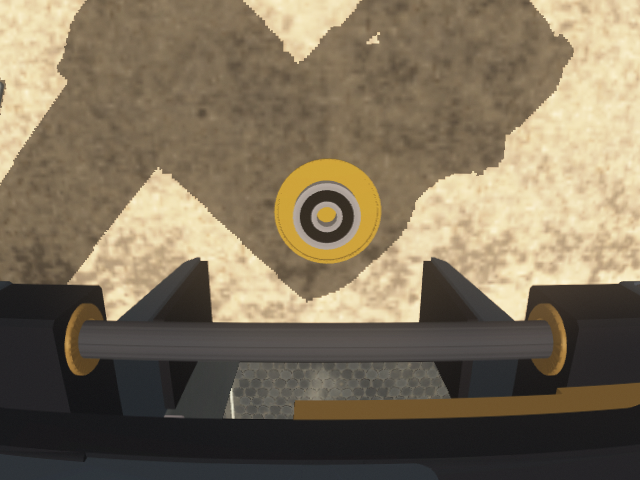

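The bearing is flat and centred in the yellow dish at (327,214). Now the pulley.

```bash
python3 -m jog '[[[0,0,0,13,-45,0,0],[0,0,0,13,-48,0,0],[0,0,0,13,-48,0,0],[0,0,0,13,-48,0,0],[0,0,0,13,-48,0,0],[0,0,0,12,-44,10,0],[0,0,0,9,-32.5,20,0],[0,0,0,0,0,0,0]]]'
python3 -m jog '[[[0,0,0,0,0,0,0]]]'
python3 dep.py .036 .076 .02
```

```text
time_s: 21.05
tool_pos: [0.4613, 0.0174, 0.1453]
eef_rot: [-3.141, -0.004, 0.004]
ft_force: [0.1, 0.1, 0.3]
opening: 0.999
grasp_force: 0.0
time_s: 21.18
tool_pos: [0.4618, 0.0152, 0.1467]
eef_rot: [3.141, 0.0, -0.001]
ft_force: [0.2, -1.4, -0.6]
opening: 1.001
grasp_force: 0.0
[0.46176187 0.01524232 0.14670496] 1.0011357277535493
0.036 6603 centre [461.2  14.5  35.9] size [66.6 65.6  5.7]
0.076 199 centre [461.8  15.5  75.4] size [9.4 8.9 4.6]
0.02 196 centre [474.5  15.1  20.8] size [39.5 57.7  4.3]
```

```bash
python3 -m jog '[[[0,0,0,-0.5,0.5,40,0],[0,0,0,0,0,40,0],[0,0,0,0,0,30,0],[0,0,0,0,0,11.5,0],[0,0,0,0,0,0,0],[0,0,0,0,0,0,0]]]' 45
python3 -m jog '[[[0,0,0,0,0,0,255],[0,0,0,0,0,0,255],[0,0,0,0,0,0,255],[0,0,0,0,0,0,255],[0,0,0,0,0,0,255]]]' 45
```

```text
time_s: 21.98
tool_pos: [0.4622, 0.0148, 0.0264]
eef_rot: [3.141, -0.001, 0.003]
ft_force: [-0.0, 0.2, -0.0]
opening: 0.999
grasp_force: 0.0
time_s: 22.6
tool_pos: [0.4617, 0.0151, 0.0256]
eef_rot: [3.142, -0.0, 0.001]
ft_force: [-0.4, 0.2, 8.1]
opening: 0.717
grasp_force: 45.0
```

```bash
python3 -m jog '[[[0,0,0,0,0,-12,255],[0,0,0,0,0,-20,255],[0,0,0,0,0,-20,255],[0,0,0,0,0,-20,255],[0,0,0,0,0,-8,255],[0,0,0,0,0,0,255],[0,0,0,0,0,0,255]]]'
python3 -m jog '[[[0,0,0,-7,-35,0,255],[0,0,0,-9,-46,0,255],[0,0,0,-9,-46,0,255],[0,0,0,-9,-46,0,255],[0,0,0,-9,-46,0,255],[0,0,0,-9,-46,0,255],[0,0,0,-6,-38.5,0,255],[0,0,0,0,0,0,255]]]'
```

```text
time_s: 23.48
tool_pos: [0.4611, 0.0151, 0.1048]
eef_rot: [-3.142, 0.0, 0.001]
ft_force: [0.0, 0.9, -1.3]
opening: 0.715
grasp_force: 45.0
time_s: 24.48
tool_pos: [0.4028, 0.3206, 0.1045]
eef_rot: [3.142, 0.004, -0.001]
ft_force: [0.3, 0.0, -1.8]
opening: 0.72
grasp_force: 45.0
```

Target TCP z is 0.0076, so 97 mm down.

```bash
python3 -m jog '[[[0,0,0,0,0,30,255],[0,0,0,0,0,35,255],[0,0,0,0,0,20,255],[0,0,0,0,0,0,255],[0,0,0,0,0,4,255],[0,0,0,0,0,0,255],[0,0,0,0,0,0,255]]]'
```

```text
time_s: 25.35
tool_pos: [0.4038, 0.3187, 0.0169]
eef_rot: [-3.141, 0.0, -0.001]
ft_force: [-0.7, 0.2, -1.3]
opening: 0.718
grasp_force: 45.0
```

```bash
python3 -m jog '[[[0,0,0,0,0,6,255],[0,0,0,0,0,2.8,255],[0,0,0,0,0,0,255],[0,0,0,0,0,0,255]]]'
```

```text
time_s: 25.85
tool_pos: [0.4035, 0.3186, 0.0076]
eef_rot: [3.142, -0.0, 0.0]
ft_force: [-1.0, -0.9, 5.5]
opening: 0.715
grasp_force: 45.0
```

```bash
python3 -m jog '[[[0,0,0,0,0,0,20],[0,0,0,0,0,0,20],[0,0,0,0,0,0,20],[0,0,0,0,0,-20,20],[0,0,0,0,0,-40,20],[0,0,0,0,0,-50,0],[0,0,0,0,0,-40,0],[0,0,0,0,0,-20,0]]]'
python3 -m jog '[[[0,0,0,0,0,0,0],[0,0,0,0,0,0,0],[0,0,0,0,0,0,0],[0,0,0,0,0,0,0]]]'
python3 - <<'E'
from h import *
grab('wrist','w5.png');grab('scene','s5.png')
E
```

```text
time_s: 26.85
tool_pos: [0.4041, 0.3189, 0.1797]
eef_rot: [-3.14, 0.0, -0.004]
ft_force: [-0.3, 0.0, -0.3]
opening: 0.996
grasp_force: 0.0
time_s: 27.35
tool_pos: [0.4033, 0.3184, 0.1768]
eef_rot: [3.141, -0.0, -0.002]
ft_force: [-0.1, -1.1, -0.2]
opening: 0.997
grasp_force: 0.0
```

View pics/w5.png

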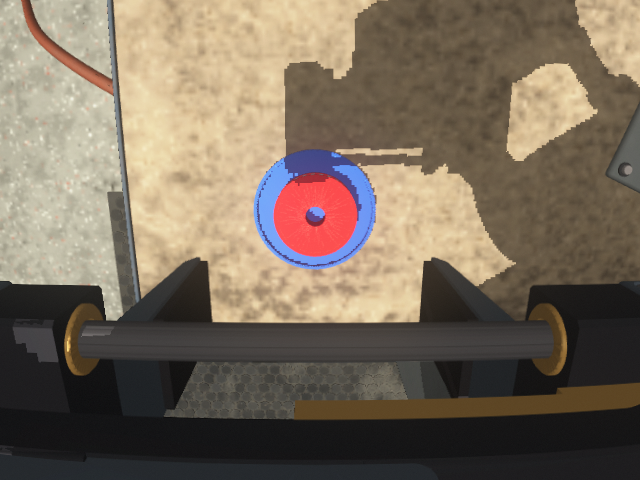

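View pics/s5.png

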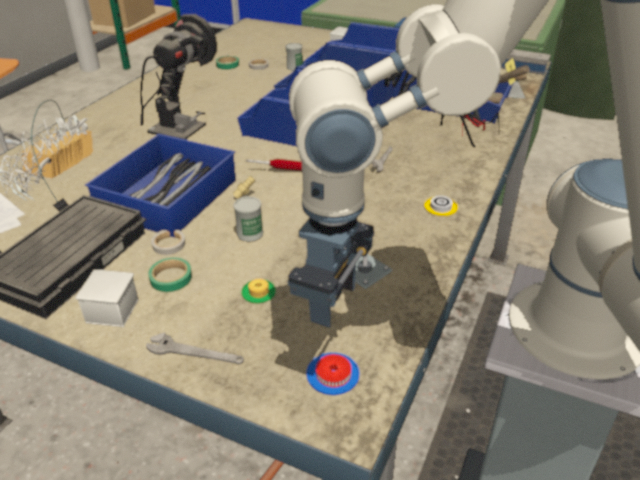

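The pulley is flat in the blue dish: wrist (315,214), scene (333,372). The scene view also shows the spacer and bearing in their dishes and the tin still standing at (249,218). The arm hides the white dish here, but the nut was seen centred earlier and nothing has gone near it since.

```bash
python3 -c "
from workcell import manip; print(manip.hand_in())"
```

```text
the job is handed in; nothing more can be done
None
```

I moved all four parts from the stand to their own dishes in order, the camera showed each one flat and centred after release, the grease tin was left standing, and the job is handed in (no verdict came back).

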